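Clamp the pull eye in the fixture chuck

ROBOT

A 6-joint arm with a two-finger parallel gripper is mounted at the origin on a cart in front of the work surface, level with it; the furniture and walls round the work are solid. World frame = base frame: x ahead of the robot, y to its left, z up, the work surface at z = 0. Lengths are in mm, angles in rad, forces in N, time in s.
With the tool pointing down it reaches from about 375 to 825 mm from the base axis. Payload 5.5 kg.
Tool frame: the origin (TCP) lies midway between the tips of the shut fingers; the grasp point (between the pads) lies 19 mm behind it; z points along the fingers, y is the direction in which the jaws open and shut (so a half turn about z gives the same grasp; the last joint's range is limited). The gripper opens to 85 mm and grips with 20 to 120 N. Pads are 22 mm wide; open, the fingers measure 114 mm over their backs; the gripper's body (76 mm by 85 mm) begins 54 mm behind the grasp point. The pads swing forward as they close: fully open they stand 13 mm farther back than shut.
Start: joints at [1.263, 0.314, -0.047, 1.21, 0, 1.571], TCP at [181.774, 571.798, 231.299] pointing down, gripper open.
Joint ranges: [-2.67, 2.67], [-0.69, 1.73], [-1.03, 1.25], [-2.08, 2.16], [-1.42, 1.45], [-3.14, 3.14]. Speed limits (rad/s): [2.39, 2.39, 3.01, 3.14, 3.14, 3.14].

INTERFACE

Orientations are given as [roll, pitch, yaw] about the fixed x, y, z axes, in that order (R = Rz(yaw) Ry(pitch) Rx(roll)).
In Python, from rig import robot gives the robot as it stands.
- The arm moves only by the tool apply_moves, never from a script. Its argument "moves" is a list of rows, each a list of 7 numbers: the turn, a rotation vector about the tool's x, y, z in rad, then the shift along the tool's x, y, z in m, then the opening in per cent of the stroke, from 0 (shut) to 100 (fully open). A call has 1 to 12 rows; each row is the pose to reach, as a shift and turn from the pose measured when the call began, along the tool's axes at that moment; what a row does not reach only later rows make up. A row lasts 1/8 s, in which the tool goes at most 62.5 mm and 10.7 degrees, less where a joint would pass 70% of its speed; a pose out of reach is approached as far as the arm can. A call with a gripper value outside its range is refused whole. The fingers move at their own pace and stop on an object; "force" is the grip in N (left out, the last holds). Time passes only in rows, so rows that repeat a pose let the fingers close. It gives the time, the measured TCP pose, the force and the opening at its end, in the units of the state.
- robot.sense(): the state, without advancing time (a new reading comes with each control period).
- robot.capture(name): name is "side" or "top"; returns a dict with "pixels" (384x512x3 uint8, red, green, blue), "fx", "fy", "cx", "cy" (pixels), "distortion" ([k1, k2, p1, p2, k3] as OpenCV has them; the pictures are not rectified), "rvec" (rotation vector, rad) and "tvec" (3), from world to camera coordinates, as OpenCV has them. Camera axes: x right, y down, z forward; pixel columns grow to the right and rows downward; lengths in mm; the calibration is good to about 2 mm. A picture is of the moment at which its call begins. There is no depth.
- robot.close_job(): hands the job in, once; it reports no verdict.
The state is a dict: "time_s": time; "joints": joint angles; "qd": joint speeds; "joint_torque": joint torques, N m; "tool_pos": TCP position; "tool_rot": TCP orientation; "force": force on the tool from outside, world axes, zero at the start; "wrist_torque": the same for the moment, N m; "width": finger opening in mm.
Only numpy, scipy, OpenCV 4.12 (cv2) and the standard library are available. Lean on these libraries where they do the work, as an engineer would, in place of code of your own. Each camera call takes 0.05 s, during which the arm holds its last target. There are 200 camera calls.

TASK

Of the two loose steel fixture pieces standing on the worktop, take the one topped by a flat lug with a hole and stand it, shank down, on the face of the three-jaw chuck between the open jaws. Then turn the chuck's sleeve clockwise (seen from above) by its upright handle until all three jaws are firmly tight on the shank, and let go. Leave the piece with the round disc head where it stands.

Things in the scene. Friction and masses are not known exactly. Their poses are not given: they have to be found in the camera images.
- pull_eye_center (a point): Piece to clamp: loose, steel, 92 mm tall, 0.25 kg, upright. Point on its axis 46 mm above its foot; z up. From the foot: round shank 24 mm diameter, 40 tall; collar 34 mm diameter, 7 tall; flat lug 45 tall, 40 wide along x, 14 thick along y, with a 16 mm hole through it along y. Grasp the lug across its 14 mm thickness, 24 mm above this point.
- pull_eye: The same piece as a whole; origin on its axis at the underside of its foot.
- anvil_center (a point): The other loose steel piece, to be left alone: same shank and collar, then an 18 mm neck and a flat round disc head 42 mm in diameter; 92 mm tall. This point is on its axis, half-way up (46 mm above its foot).
- chuck_face (a point): Centre of the chuck's flat top face, 94 mm in diameter, on its vertical axis, 44 mm above the worktop; z up. Fixed on a 130 mm square base plate. The face is closed: the shank stands on it. Three jaws, 120 degrees apart, stand 30 mm above it and move radially together; inner faces 22 mm from the axis at sleeve angle 0, coming in 8 mm per rad.
- sleeve (a joint): Angle of the chuck's knurled sleeve (rad): 0 = jaws fully open, growing clockwise seen from above, at most 1.6. The jaws meet the 24 mm shank at about 1.25; then the handle becomes stiff: press on until the push at the handle along its arc is about 10 N. Friction (0.3 N m, 3.5 N at the handle) holds the sleeve where it is left.
- handle_grip (a point): Point to grasp on the sleeve's handle: a round black upright post 16 mm in diameter, 85 mm from the chuck's axis, standing on a short radial arm of the sleeve and turning with it about that axis. The post's top is 135 mm above the worktop, this point 20 mm below its top.
- jaw_1: Jaw 1 of the chuck: a stepped steel block, smooth, 10 mm wide where it meets the shank; origin on the chuck's axis, at worktop height, when fully open, its x axis pointing radially outward.
- jaw_2: Jaw 2 of the chuck: a stepped steel block, smooth, 10 mm wide where it meets the shank; origin on the chuck's axis, at worktop height, when fully open, its x axis pointing radially outward.
- jaw_3: Jaw 3 of the chuck: a stepped steel block, smooth, 10 mm wide where it meets the shank; origin on the chuck's axis, at worktop height, when fully open, its x axis pointing radially outward.
There are look-alikes about, which are no part of the job. What is shaped like the pull_eye but purple is not meant.

How it is judged:
By the outcome, as a careful person would: the job done as asked, in the order asked, and still so for the second after the job is handed in, with the robot touching nothing.
It also fails if it takes over 64 s, if anything falls off the work surface, if the arm or the gripper's body presses on something with over 40 N, if the wrist force passes 120 N, or if a joint passes its speed limit or range.

## Working session

There is one attempt and no reset: what is moved stays moved. The work goes in short steps, Python scripts to look and compute and a tool call to move; the robot and the scene stay as the last step left them, time stands still between calls to the robot, and variables do not carry over. Pictures are saved under pics/ and viewed, about 8 in all and at most 12, crops included, and the job is handed in when it is done.

Besides the shell and the picture viewer there is one more tool, called after ">>>" as name(argument=value, ...) on one line, values as JSON. apply_moves: Moves the arm, as the interface text tells. Its arguments: {"type":"object","properties":{"moves":{"type":"array"},"force":{"type":"number"}},"required":["moves"]}

```bash
ls; mkdir -p pics; python3 - <<'E'
from rig import robot
import cv2
print(robot.sense())
for n in("side","top"):
    c=robot.capture(n); cv2.imwrite(f"pics/{n}0.png",c["pixels"][:,:,::-1])
    print({k:v for k,v in c.items() if k!="pixels"})
a=cv2.imread("pics/side0.png");b=cv2.imread("pics/top0.png")
E
```

```text
pics
{'time_s': 0.0, 'joints': array([ 1.26299479e+00,  3.14226823e-01, -4.80876013e-02,  1.21020325e+00,
       -1.86231777e-06,  1.57080760e+00]), 'qd': array([ 6.45962244e-05, -1.79362997e-03,  2.56133922e-04,  1.40703479e-04,
        8.50675354e-04,  7.75788391e-04]), 'joint_torque': array([ 7.15248370e-05, -5.39591467e+01,  3.39750731e+01,  1.93464628e-02,
        5.84620284e-05,  1.21877991e-05]), 'tool_pos': array([181.60165287, 571.24271738, 230.43035513]), 'tool_rot': array([-3.13987130e+00,  1.88171459e-06,  2.83377985e+00]), 'force': array([-0.11467614, -0.88715912, -0.71694944]), 'wrist_torque': array([ 0.00137525,  0.02702774, -0.02550589]), 'width': 85.3826901891041}
{'fx': 422.89639733778273, 'fy': 422.89639733778273, 'cx': 260.7408605841698, 'cy': 187.63725400753495, 'distortion': array([0.01248047, 0.        , 0.        , 0.        , 0.        ]), 'rvec': array([-0.00760709,  2.81601244, -1.38821899]), 'tvec': array([ 549.31905165,  -26.35434978, 1514.20718861])}
{'fx': 384.2475934434644, 'fy': 384.2475934434644, 'cx': 251.19972869608856, 'cy': 193.22290372165642, 'distortion': array([0.03883682, 0.        , 0.        , 0.        , 0.        ]), 'rvec': array([ 2.14653199, -2.13153337,  0.17176184]), 'tvec': array([ 164.16096029,  567.10711022, 1241.3924209 ])}
```

View pics/side0.png

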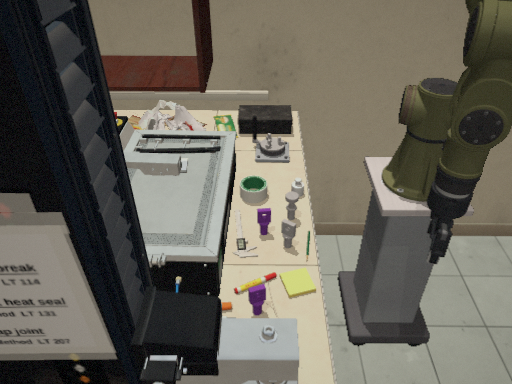

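View pics/top0.png

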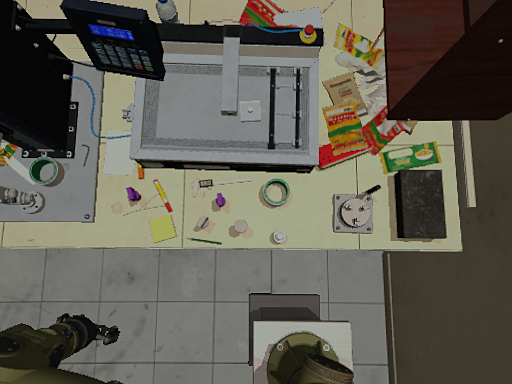

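Candidates for the pull_eye:
- Grey piece at top (203,222) / side (288,235), which looks like a lug.
- Grey piece at top (240,227) / side (291,207), which looks like the disc head (anvil).
- Small light piece at top (279,237) / side (297,187).
- Purple pieces at top (133,195) and (220,200), not meant.

I'll check these in one close crop.

```bash
python3 - <<'E'
import cv2,numpy as np
a=cv2.imread("pics/side0.png");b=cv2.imread("pics/top0.png")
r=lambda im,x,y,w,h,s:cv2.resize(im[y:y+h,x:x+w],(w*s,h*s),interpolation=cv2.INTER_CUBIC)
A=r(a,235,115,80,140,4)  # 320x560
B=r(b,185,180,110,70,4)   # 440x280
C=r(b,320,175,73,70,4);C=cv2.copyMakeBorder(C,0,0,0,440-C.shape[1],0)
cv2.imwrite("pics/crop.png",np.hstack([A,np.vstack([B,C])]))
E
```

```text
(no output)
```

View pics/crop.png

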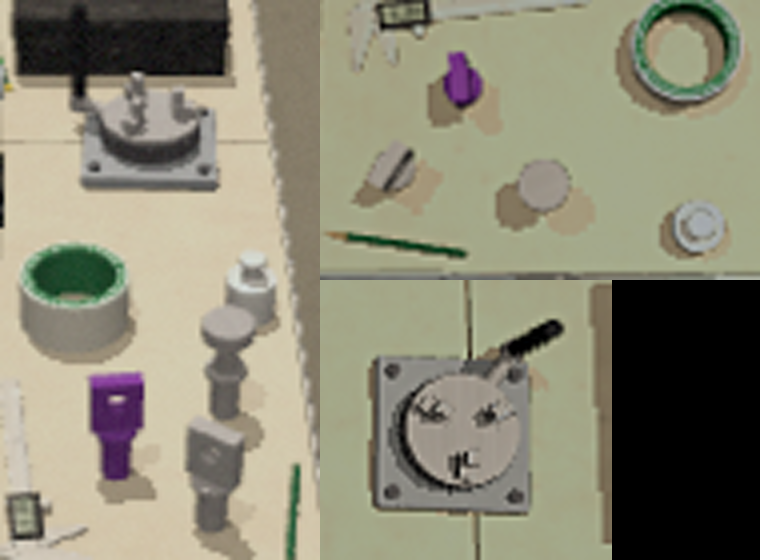

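The crops settle it. The pull_eye is the grey lug with a hole at side (288,234) / top (203,222). The anvil is the disc at top (240,226). The chuck face centre is near top (356,212), with the handle to its upper right. Next I'll measure positions.

```bash
cat > h.py <<'E'
import numpy as np,cv2
def cam(c):
    K=np.array([[c["fx"],0,c["cx"]],[0,c["fy"],c["cy"]],[0,0,1]]);R=cv2.Rodrigues(c["rvec"])[0]
    return K,c["distortion"],R,np.asarray(c["tvec"])
def ray(c,p):
    K,d,R,t=cam(c); q=cv2.undistortPoints(np.array([[p]],float),K,d)[0,0]
    return -R.T@t, R.T@np.array([*q,1])
def plane(c,p,z):
    o,v=ray(c,p); return o+v*(z-o[2])/v[2]
def tri(c1,p1,c2,p2):
    o,u=ray(c1,p1);q,v=ray(c2,p2)
    s=np.linalg.lstsq(np.c_[u,-v],q-o,rcond=None)[0]; a,b=o+u*s[0],q+v*s[1]
    return (a+b)/2,np.linalg.norm(a-b)
def proj(c,X):
    K,d,R,t=cam(c); return cv2.projectPoints(np.array([X],float),c["rvec"],np.asarray(t,float),K,d)[0][0,0]
E
python3 - <<'E'
from rig import robot
from h import *
np.set_printoptions(precision=1,suppress=True)
T,S=robot.capture("top"),robot.capture("side")
print("cams",ray(T,(0,0))[0],ray(S,(0,0))[0])
# first guesses from crops
for n,p,z in [("lug top",(185+ (378-320)/4+0.5,180+165/4),92),("lug dark",(185+80/4,180+171/4),80),("disc",(241,226),92),("chuck",(320+145/4,175+150/4),44),("block",(395,238),50)]:
    print(n,plane(T,p,z))
print("side: foot",plane(S,(235+212/4,115+527/4),0),"lug edge",plane(S,(235+188/4,115+421/4),92),plane(S,(235+243/4,115+434/4),92))
print("handle top",tri(T,(320+242/4-1.5,175+48/4),S,(235+79/4,115+8/4)))
# masks
t=T["pixels"].astype(int)
sub=t[212:236,192:216]
print(sub.max(2)); print((sub.max(2)-sub.min(2)))
cv2.imwrite("pics/z.png",np.hstack([cv2.resize(T["pixels"][170:250,320:400,::-1].copy(),(560,560),interpolation=cv2.INTER_CUBIC)]))
E
```

```text
cams [ 362.1  168.9 1315.3] [ 548.6 1219.   899.1]
lug top [466.9 330.5  92. ]
lug dark [463.2 315.9  80. ]
disc [452.6 199.9  92. ]
chuck [ 503.9 -180.6   44. ]
block [ 420.8 -301.2   50. ]
side: foot [467.7 334.    0. ] lug edge [488.  319.8  92. ] [449.7 333.2  92. ]
handle top (array([ 574.5, -231.4,  126.8]), np.float64(1.8466318094945877))
[[164 164 164 164 164 164 164 164 164 164 164 164 164 164 165 164 164 165
  167 167 169 169 171 172]
 [164 164 164 164 163 164 164 165 164 164 164 164 164 164 164 164 164 165
  165 166 166 166 167 167]
 [164 164 163 164 164 163 165 165 164 164 164 163 163 164 164 164 164 165
  165 164 165 165 167 167]
 [164 164 163 163 164 164 165 165 165 164 162 158 159 163 165 167 166 165
  166 166 166 167 167 168]
 [165 164 164 164 164 164 165 166 166 164 159 155 158 160 162 161 165 167
  166 166 166 167 167 167]
 [164 164 164 164 164 165 165 163 157 159 156 156 160 160 139 102 145 171
  167 167 167 167 168 168]
 [165 164 164 164 165 166 164 147 134 148 155 156 160 146  79  31 110 175
  169 168 167 168 168 168]
 [165 164 164 165 166 169 156 138 157 157 156
[... 2773 characters left out ...]
44 42 43 41 43 42 36 31]
 [31 31 31 40 38 38 39 36 25 15 25 29 28 41 47 44 43 41 42 42 43 37 32 31]
 [31 30 39 38 38 38 37 39 38 34 36 41 44 46 45 44 43 43 42 43 42 35 31 31]
 [30 30 38 37 37 38 38 39 37 36 35 39 45 46 44 44 44 43 43 43 38 31 31 31]
 [30 36 36 39 37 38 36 35 34 33 32 33 41 42 44 43 44 44 41 39 35 31 31 32]
 [30 33 31 34 34 34 31 31 32 31 31 30 30 33 41 41 45 43 37 31 31 31 31 32]
 [30 31 31 31 31 31 31 32 32 32 31 31 32 31 31 34 47 45 39 30 31 31 30 31]
 [30 31 31 31 31 30 31 33 33 33 32 31 32 32 32 35 42 43 38 31 31 31 30 30]
 [31 30 30 31 30 30 31 32 33 32 31 31 32 32 32 31 31 31 31 31 31 31 31 30]
 [31 30 31 31 30 30 31 31 32 32 32 32 32 32 32 33 30 31 31 31 31 30 30 30]]
```

View pics/z.png

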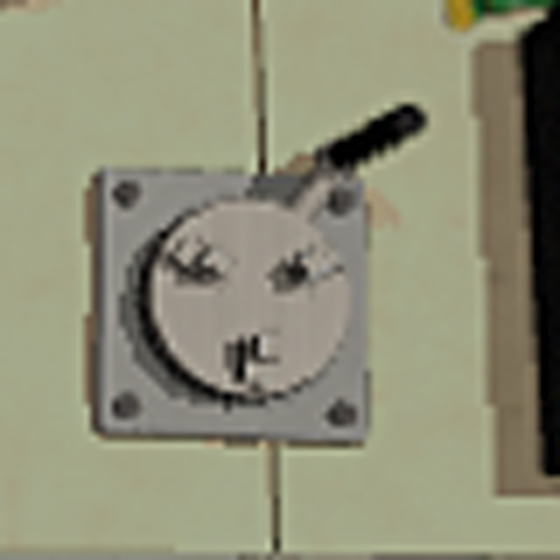

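```bash
python3 - <<'E'
from rig import robot
from h import *
np.set_printoptions(precision=1,suppress=True)
T,S=robot.capture("top"),robot.capture("side")
def up(im,x,y,w,h,s): return cv2.resize(im[y:y+h,x:x+w],None,fx=s,fy=s,interpolation=cv2.INTER_CUBIC).astype(int)
s=8;U=up(T["pixels"],192,212,24,24,s);mx=U.max(2);sat=mx-U.min(2)
m=((sat<24)&(mx>142)).astype(np.uint8)
m=cv2.morphologyEx(m,cv2.MORPH_OPEN,np.ones((9,9)))
n,l,st,ce=cv2.connectedComponentsWithStats(m)
k=1+st[1:,4].argmax();k=l[int(8.5*s),int(9*s)]
(c,wh,a)=cv2.minAreaRect(np.argwhere(l==k)[:,::-1].astype(np.float32))
px=lambda p:(192+(p[0]+.5)/s-.5,212+(p[1]+.5)/s-.5)
B=[plane(T,px(p),92) for p in cv2.boxPoints((c,wh,a))]
print("top lug",plane(T,px(ce[k]),92),"rect",plane(T,px(c),92)); 
for i in range(4): d=B[(i+1)%4]-B[i];print(np.linalg.norm(d),np.degrees(np.arctan2(d[1],d[0])))
h=plane(T,(378.2,186.7),135);f=plane(T,(355.7,212.4),44);print("post",h,"face",f,np.linalg.norm((h-f)[:2]),np.degrees(np.arctan2(*(h-f)[1::-1])))
print("post side",plane(S,(254,116.5),135), proj(S,(504,-181,44)),proj(S,h))
o=h-np.array([0,0,0])
E=cv2.resize(S["pixels"][205:255,270:310,::-1].copy(),None,fx=10,fy=10,interpolation=cv2.INTER_CUBIC)
F=cv2.resize(S["pixels"][110:165,245:295,::-1].copy(),None,fx=8,fy=8,interpolation=cv2.INTER_CUBIC)
F=cv2.copyMakeBorder(F,0,60,0,0,0)
cv2.imwrite("pics/y.png",np.hstack([E,F]))
E
```

```text
top lug [469.9 326.8  92. ] rect [470.4 327.6  92. ]
38.94923330059063 -32.32411481130386
15.306219352333208 -123.08747156865084
38.90941658196862 147.57282565774855
15.235756605968998 57.058980771820195
post [ 574.9 -226.4  135. ] face [ 504.2 -178.8   44. ] 85.19195284440785 -33.93949743815176
post side [ 576.2 -219.5  135. ] [272.7 142.5] [254.4 115.6]
```

View pics/y.png

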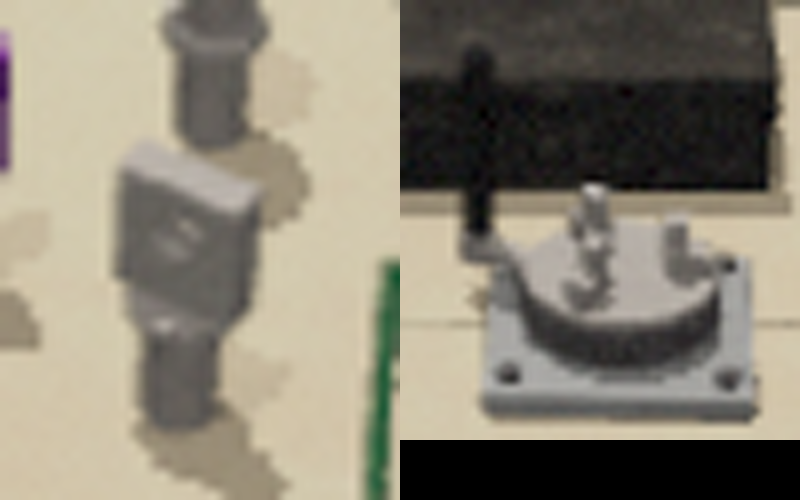

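Two views agree:
- **Lug:** centre (470,327), long axis −32°.
- **Chuck:** axis about (504,−180).
- **Handle:** post about (575,−227), angle −34°.

Next, a helper that turns a target into tool-frame shifts.

```bash
cat > g.py <<'E'
import sys,numpy as np
from rig import robot
from scipy.spatial.transform import Rotation as Ro
# usage: g.py x y z yawdeg [more targets]
s=robot.sense();R=Ro.from_euler('xyz',s["tool_rot"]);v=list(map(float,sys.argv[1:]))
print("t %.2f"%s["time_s"],"pos",s["tool_pos"].round(1),"rot",np.degrees(s["tool_rot"]).round(1),"j",np.degrees(s["joints"]).round(0),"F",s["force"].round(1),"w",s["width"].round(1))
for i in range(0,len(v),4):
    d=R.inv().apply(np.array(v[i:i+3])-s["tool_pos"])/1000
    r=(R.inv()*Ro.from_euler('xyz',[180,0,v[i+3]],degrees=True)).as_rotvec()
    print(r.round(3),d.round(4))
E
python3 g.py 470 327 190 148
```

```text
Traceback (most recent call last):
  File "g.py", line 6, in <module>
    print("t %.2f"%s["time_s"],"pos",s["tool_pos"].round(1),"rot",np.degrees(s["tool_rot"]).round(1),"j",np.degrees(s["joints"]).round(0),"F",s["force"].round(1),"w",s["width"].round(1))
                                                                                                                                                                      ^^^^^^^^^^^^^^^^
AttributeError: 'float' object has no attribute 'round'
```

```bash
sed -i 's/s\["width"\].round(1)/round(s["width"],1)/' g.py; python3 g.py 470 327 190 148
```

```text
t 0.30 pos [181.7 571.6 231. ] rot [-180.    -0.   162.4] j [72. 18. -3. 69.  0. 90.] F [-0.1  0.6  0.3] w 85.1
[-0.001  0.     0.251] [-0.3489 -0.1458  0.0411]
```

>>> apply_moves(moves=[[0,0,0.03,-0.044,-0.018,0.005,100],[0,0,0.06,-0.087,-0.036,0.01,100],[0,0,0.09,-0.131,-0.055,0.015,100],[0,0,0.13,-0.174,-0.073,0.02,100],[0,0,0.16,-0.218,-0.091,0.025,100],[0,0,0.19,-0.262,-0.11,0.03,100],[0,0,0.22,-0.305,-0.128,0.035,100],[0,0,0.251,-0.349,-0.146,0.041,100],[0,0,0.251,-0.349,-0.146,0.041,100],[0,0,0.251,-0.349,-0.146,0.041,100]], force=60)

```text
time_s: 1.55
tool_pos: [469.8, 326.7, 190.0]
tool_rot: [-3.141, -0.0, 2.582]
force: [-0.3, 0.6, 0.5]
width: 85.1
```

```bash
python3 g.py 470 327 53 148; python3 - <<'E'
from rig import robot
import cv2,numpy as np
a=robot.capture("top")["pixels"][190:250,170:240,::-1];b=robot.capture("side")["pixels"][175:255,250:320,::-1]
a=cv2.resize(a,None,fx=5,fy=5,interpolation=2);b=cv2.resize(b,None,fx=5,fy=5,interpolation=2)
a=cv2.copyMakeBorder(a,0,b.shape[0]-a.shape[0],0,0,0)
cv2.imwrite("pics/p1.png",np.hstack([a,b]))
E
```

```text
t 1.55 pos [469.8 326.7 190. ] rot [-180.   -0.  148.] j [ 35.  16. -11.  63.   0.  67.] F [-0.3  0.6  0.5] w 85.1
[-0.001 -0.    -0.001] [-1.00e-04  5.00e-04  1.37e-01]
```

View pics/p1.png

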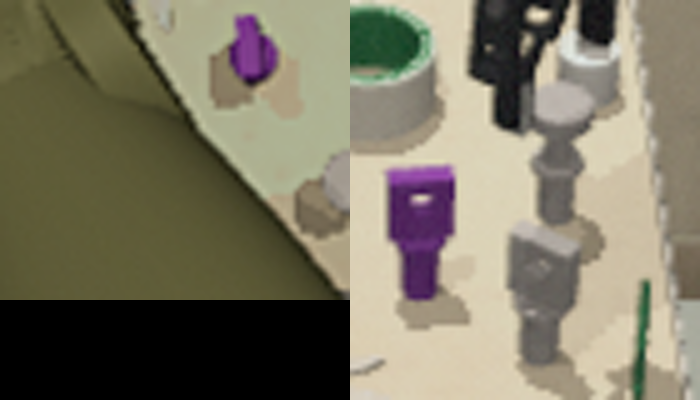

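Side view: the open fingers straddle the lug, with tips at crop (510,125) and (597,40), and the purple piece is clear of them. Descending and gripping.

>>> apply_moves(moves=[[0,0,0,0,0,0.045,100],[0,0,0,0,0,0.09,100],[0,0,0,0,0,0.12,100],[0,0,0,0,0,0.137,100],[0,0,0,0,0,0.137,100],[0,0,0,0,0,0.137,40],[0,0,0,0,0,0.137,0],[0,0,0,0,0,0.137,0],[0,0,0,0,0,0.137,0],[0,0,0,0,0,0.137,0],[0,0,0,0,0,0.137,0],[0,0,0,0,0,0.137,0]], force=60)

```text
time_s: 3.15
tool_pos: [469.7, 327.4, 53.8]
tool_rot: [3.141, 0.0, 2.584]
force: [-0.5, -1.9, 5.4]
width: 13.3
```

>>> apply_moves(moves=[[0,0,0,0,0,0,0],[0,0,0,0,0,0,0],[0,0,0,0,0,-0.03,0],[0,0,0,0,0,-0.08,0],[0,0,0,0,0,-0.13,0],[0,0,0,0,0,-0.16,0],[0,0,0,0,0,-0.16,0],[0,0,0,0,0,-0.16,0]])

```text
time_s: 4.15
tool_pos: [468.7, 326.9, 211.8]
tool_rot: [-3.139, -0.001, 2.584]
force: [-0.5, 0.1, -3.2]
width: 13.2
```

```bash
python3 g.py 504 -180 213 93.7;python3 - <<'E'
from rig import robot
import cv2,numpy as np
b=robot.capture("side")["pixels"][155:255,250:320,::-1]
b=cv2.resize(b,None,fx=5,fy=5,interpolation=2)
cv2.imwrite("pics/p2.png",b)
E
```

```text
t 4.15 pos [468.7 326.9 211.8] rot [-179.9   -0.   148.1] j [35. 15. -9. 66. -0. 67.] F [-0.5  0.1 -3.2] w 13.2
[-0.003  0.     0.949] [-0.2981 -0.4115 -0.0005]
```

View pics/p2.png

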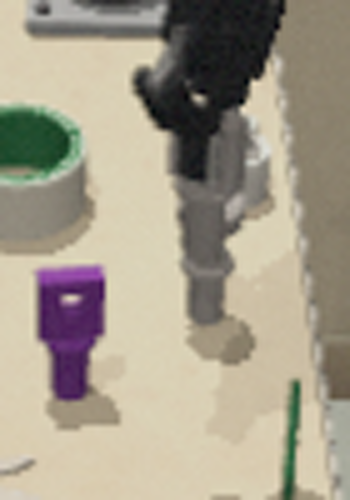

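The piece is held (width 13.2 mm, extra load of about 3 N) and looks upright, with its shank at crop (205,220). Carrying it to the chuck.

>>> apply_moves(moves=[[0,0,0.04,-0.012,-0.017,0,0],[0,0,0.12,-0.037,-0.051,0,0],[0,0,0.22,-0.069,-0.095,0,0],[0,0,0.32,-0.1,-0.139,0,0],[0,0,0.42,-0.132,-0.182,0,0],[0,0,0.52,-0.163,-0.225,0,0],[0,0,0.62,-0.195,-0.269,0,0],[0,0,0.72,-0.226,-0.312,0,0],[0,0,0.81,-0.254,-0.351,0,0],[0,0,0.88,-0.276,-0.382,0,0],[0,0,0.93,-0.292,-0.403,0,0],[0,0,0.949,-0.298,-0.4115,0,0]])

```text
time_s: 5.7
tool_pos: [502.1, -181.8, 211.1]
tool_rot: [-3.136, 0.001, 1.631]
force: [0.1, -0.7, -2.5]
width: 13.0
```

>>> apply_moves(moves=[[0,0,0,0,0,0,0],[0,0,0,0,0,0,0],[0,0,0,0,0,0,0]])

```text
time_s: 6.08
tool_pos: [502.0, -180.9, 211.0]
tool_rot: [-3.136, 0.001, 1.633]
force: [-0.6, 0.1, -2.9]
width: 13.3
```

```bash
python3 g.py 504 -180 99 93.7 504 -180 140 93.7;python3 - <<'E'
from rig import robot
from h import *
S=robot.capture("side");b=S["pixels"][85:165,230:310,::-1].copy()
b=cv2.resize(b,None,fx=6,fy=6,interpolation=2)
for X in [(504,-180,160),(504,-180,44)]:
    p=(proj(S,X)-[230,85]+.5)*6; cv2.circle(b,tuple(int(i) for i in p),3,(0,0,255),-1)
cv2.imwrite("pics/p3.png",b)
E
```

```text
t 6.08 pos [ 502.  -180.9  211. ] rot [-1.797e+02  1.000e-01  9.350e+01] j [-20.  12. -14.  65.  -0.  67.] F [-0.6  0.1 -2.9] w 13.3
[-0.005  0.001 -0.003] [0.0009 0.0026 0.112 ]
[-0.005  0.001 -0.003] [0.0009 0.0024 0.071 ]
```

View pics/p3.png

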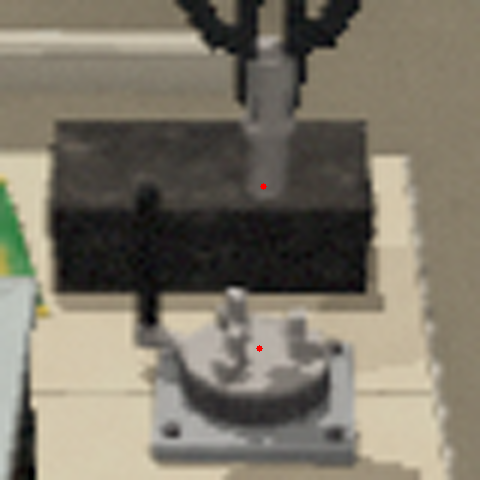

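The held piece's foot at crop (268,192) lines up with the predicted axis at (263,186). The face centre marker at (259,348) sits on the face. Lowering.

>>> apply_moves(moves=[[-0.005,0,0,0.001,0.0025,0.03,0],[-0.005,0,0,0.001,0.0025,0.06,0],[-0.005,0,0,0.001,0.0025,0.085,0],[-0.005,0,0,0.001,0.0025,0.1,0],[-0.005,0,0,0.001,0.0025,0.108,0],[-0.005,0,0,0.001,0.0025,0.111,0],[-0.005,0,0,0.001,0.0025,0.111,0]])

```text
time_s: 7.0
tool_pos: [504.5, -180.1, 100.6]
tool_rot: [3.141, 0.001, 1.633]
force: [0.4, 0.3, -2.5]
width: 13.2
```

>>> apply_moves(moves=[[0,0,0,0,0,0.001,0],[0,0,0,0,0,0.002,0],[0,0,0,0,0,0.003,0],[0,0,0,0,0,0.003,0]])

```text
time_s: 7.5
tool_pos: [504.7, -180.2, 97.8]
tool_rot: [3.14, 0.002, 1.633]
force: [-0.9, -0.4, -1.9]
width: 13.7
```

```bash
python3 g.py 504 -180 97 93.7;python3 - <<'E'
from rig import robot
from h import *
S=robot.capture("side");b=S["pixels"][85:165,230:310,::-1].copy()
b=cv2.resize(b,None,fx=6,fy=6,interpolation=2)
cv2.imwrite("pics/p4.png",b)
E
```

```text
t 7.50 pos [ 504.7 -180.2   97.8] rot [1.799e+02 1.000e-01 9.350e+01] j [-20.  16. -23.  50.  -0.  67.] F [-0.9 -0.4 -1.9] w 13.7
[ 0.001  0.002 -0.003] [ 0.0003 -0.0006  0.0008]
```

View pics/p4.png

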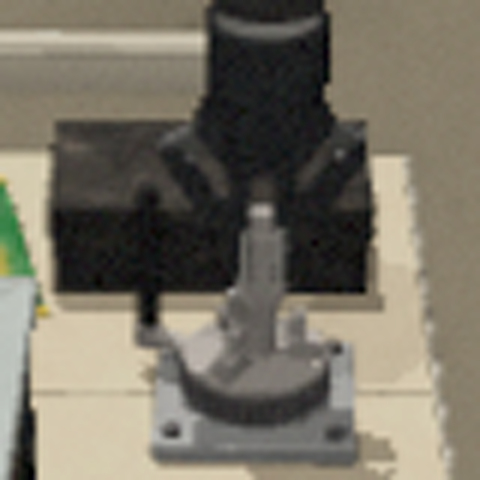

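The shank is between the jaws, at crop (260,340), just about touching the face. Lowering until contact shows in the force.

>>> apply_moves(moves=[[0,0,0,0,0,0.001,0],[0,0,0,0,0,0.001,0]])

```text
time_s: 7.8
tool_pos: [504.8, -180.3, 97.8]
tool_rot: [3.14, 0.002, 1.633]
force: [-2.1, 0.2, 7.6]
width: 13.3
```

>>> apply_moves(moves=[[0,0,0,0,0,0.001,0],[0,0,0,0,0,0.001,0]])

```text
time_s: 8.05
tool_pos: [504.8, -180.3, 97.8]
tool_rot: [3.14, 0.002, 1.633]
force: [-3.3, 1.6, 7.5]
width: 13.2
```

Standing on the face (7.6 N contact). Releasing and rising.

>>> apply_moves(moves=[[0,0,0,0,0,0,0],[0,0,0,0,0,0,30],[0,0,0,0,0,0,60],[0,0,0,0,0,0,60],[0,0,0,0,0,0,60],[0,0,0,0,0,-0.02,60],[0,0,0,0,0,-0.05,60],[0,0,0,0,0,-0.09,60],[0,0,0,0,0,-0.11,60],[0,0,0,0,0,-0.11,60]])

```text
time_s: 9.3
tool_pos: [505.7, -180.5, 209.3]
tool_rot: [3.136, 0.003, 1.633]
force: [-0.3, -0.4, -1.5]
width: 51.4
```

```bash
python3 g.py 574.5 -227 205 146 ;python3 - <<'E'
from rig import robot
from h import *
S=robot.capture("side");b=S["pixels"][85:165,230:310,::-1].copy()
b=cv2.resize(b,None,fx=6,fy=6,interpolation=2)
a=robot.capture("top")["pixels"][170:250,325:395,::-1].copy();a=cv2.resize(a,None,fx=4,fy=6,interpolation=2)
cv2.imwrite("pics/p5.png",np.hstack([b,a]))
E
```

```text
t 9.30 pos [ 505.7 -180.5  209.3] rot [179.7   0.2  93.5] j [-20.  11. -14.  64.  -0.  67.] F [-0.3 -0.4 -1.5] w 51.4
[ 0.003  0.006 -0.916] [-0.0506  0.0657  0.0049]
```

View pics/p5.png

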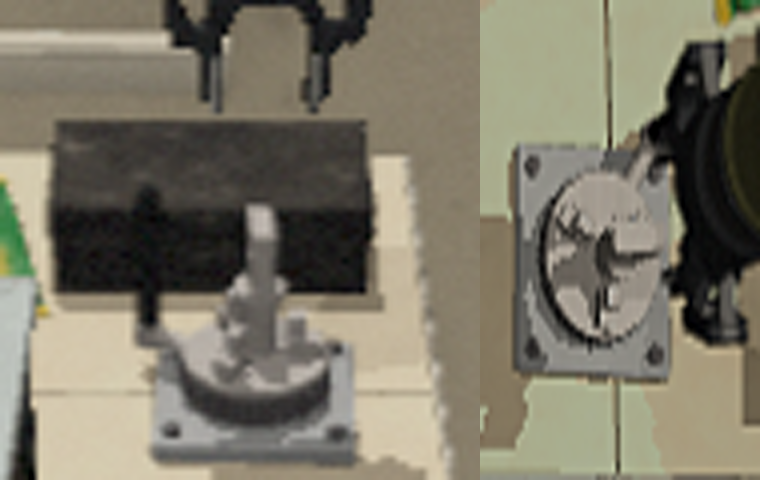

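The piece stands upright between the open jaws (side crop (262,280)). Moving over the handle.

>>> apply_moves(moves=[[0,0,-0.14,-0.008,0.01,0,60],[0,0,-0.28,-0.016,0.02,0,60],[0,0,-0.42,-0.024,0.031,0,60],[0,0,-0.56,-0.032,0.041,0,60],[0,0,-0.7,-0.04,0.051,0,60],[0,0,-0.82,-0.046,0.06,0,60],[0,0,-0.916,-0.051,0.066,0.005,60],[0,0,-0.916,-0.051,0.066,0.005,60],[0,0,-0.916,-0.051,0.066,0.005,60]])

```text
time_s: 10.52
tool_pos: [572.5, -226.4, 201.2]
tool_rot: [-3.141, 0.0, 2.547]
force: [0.2, 0.0, -0.3]
width: 51.5
```

```bash
python3 g.py 575 -227.5 96 146 ;python3 - <<'E'
from rig import robot
from h import *
S=robot.capture("side");b=S["pixels"][85:165,230:310,::-1].copy()
b=cv2.resize(b,None,fx=6,fy=6,interpolation=2)
for X in [(575,-227.5,115),(575,-227.5,135)]:
    p=(proj(S,X)-[230,85]+.5)*6; cv2.circle(b,tuple(int(i) for i in p),2,(0,0,255),-1)
cv2.imwrite("pics/p6.png",b)
E
```

```text
t 10.53 pos [ 572.5 -226.4  201.2] rot [-179.9    0.   145.9] j [-22.  20.  -3.  66.  -0.  13.] F [ 0.2  0.  -0.3] w 51.5
[-0.001  0.    -0.001] [-0.0027  0.0006  0.1052]
```

View pics/p6.png

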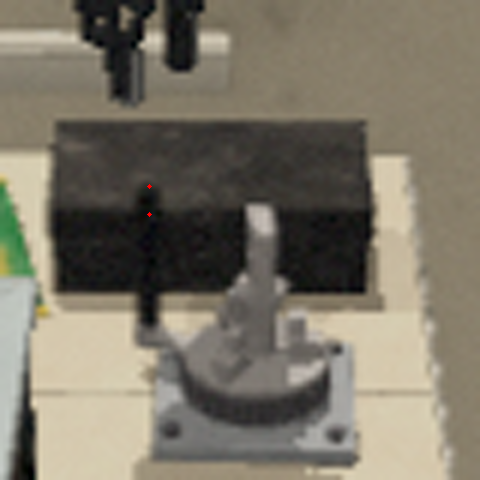

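The post top at crop (149,185) matches the prediction. Lowering onto it and gripping.

>>> apply_moves(moves=[[0,0,0,-0.003,0.0005,0.03,60],[0,0,0,-0.003,0.0005,0.06,60],[0,0,0,-0.003,0.0005,0.09,60],[0,0,0,-0.003,0.0005,0.105,60],[0,0,0,-0.003,0.0005,0.105,60],[0,0,0,-0.003,0.0005,0.105,20],[0,0,0,-0.003,0.0005,0.105,0],[0,0,0,-0.003,0.0005,0.105,0],[0,0,0,-0.003,0.0005,0.105,0],[0,0,0,-0.003,0.0005,0.105,0]], force=40)

```text
time_s: 11.82
tool_pos: [576.7, -228.1, 98.2]
tool_rot: [3.141, 0.004, 2.547]
force: [0.7, 0.8, 7.0]
width: 15.2
```

```bash
cat > arc.py <<'E'
import sys,numpy as np,subprocess
from rig import robot
# arc targets: clockwise steps (deg) from current pose about the chuck axis
s=robot.sense();C=np.array([504.5,-180.]);p=s["tool_pos"];d=p[:2]-C
a=np.degrees(np.arctan2(d[1],d[0]));y=np.degrees(s["tool_rot"][2]);r=np.linalg.norm(d)
t=np.radians(a);print("radius",r.round(1),"ang",a.round(1),"Ft cw",(s["force"][:2]@[-np.sin(t),np.cos(t)]).round(1),"Fr",(s["force"][:2]@[np.cos(t),np.sin(t)]).round(1))
v=[]
for k in map(float,sys.argv[1:]):
    q=np.radians(a-k);v+=[C[0]+85*np.cos(q),C[1]+85*np.sin(q),96,y-k]
subprocess.run(["python3","g.py"]+[str(x) for x in v])
E
python3 arc.py 5 12 19 26 33 40
```

```text
t 11.82 pos [ 576.7 -228.1   98.2] rot [180.    0.2 146. ] j [-22.  25. -11.  54.  -0.  12.] F [0.7 0.8 7. ] w 15.2
[0.    0.004 0.087] [ 0.002  -0.0074  0.0021]
[0.001 0.004 0.209] [ 0.0035 -0.0177  0.0021]
[0.001 0.003 0.332] [ 0.0062 -0.0277  0.0021]
[0.001 0.003 0.454] [ 0.0101 -0.0373  0.0021]
[0.001 0.003 0.576] [ 0.0151 -0.0464  0.0021]
[0.002 0.003 0.698] [ 0.0212 -0.0548  0.0021]
radius 86.7 ang -33.7 Ft cw 1.1 Fr 0.2
```

Gripped (15.2 mm). Turning the first 40° clockwise along the arc.

>>> apply_moves(moves=[[0,0,0.087,0.001,-0.0074,0,0],[0,0,0.209,0.003,-0.0177,0,0],[0,0,0.332,0.006,-0.0277,0,0],[0,0,0.454,0.01,-0.0373,0,0],[0,0,0.576,0.015,-0.0464,0,0],[0,0,0.698,0.021,-0.0548,0,0],[0,0,0.698,0.021,-0.0548,0,0]])

```text
time_s: 12.7
tool_pos: [527.4, -261.2, 98.1]
tool_rot: [3.14, 0.001, 1.85]
force: [-3.3, 3.3, 4.0]
width: 14.9
```

```bash
python3 arc.py 5 11 17 23 27 
```

```text
t 12.70 pos [ 527.4 -261.2   98.1] rot [1.799e+02 1.000e-01 1.060e+02] j [-26.  22. -16.  53.   0.  48.] F [-3.3  3.3  4. ] w 14.9
[0.001 0.001 0.087] [-0.0003 -0.0074  0.0021]
[0.001 0.001 0.192] [ 0.001  -0.0162  0.0021]
[0.001 0.001 0.297] [ 0.0032 -0.0248  0.0021]
[0.002 0.001 0.401] [ 0.0063 -0.0332  0.0021]
[0.002 0.001 0.471] [ 0.0088 -0.0386  0.0021]
radius 84.4 ang -74.3 Ft cw -2.3 Fr -4.1
```

>>> apply_moves(moves=[[0,0,0.087,0.0,-0.0074,0,0],[0,0,0.192,0.001,-0.0162,0,0],[0,0,0.297,0.003,-0.0248,0,0],[0,0,0.401,0.006,-0.0332,0,0],[0,0,0.471,0.009,-0.0386,0,0],[0,0,0.471,0.009,-0.0386,0,0]])

```text
time_s: 13.45
tool_pos: [491.2, -262.1, 98.2]
tool_rot: [3.134, -0.003, 1.383]
force: [10.9, 5.3, -6.4]
width: 15.2
```

```bash
python3 arc.py 1 2 3 4 5 6
```

```text
t 13.45 pos [ 491.2 -262.1   98.2] rot [179.6  -0.2  79.2] j [-28.  18. -21.  51.   0.  73.] F [10.9  5.3 -6.4] w 15.2
[ 0.007 -0.003  0.017] [-0.0019 -0.0015  0.0022]
[ 0.007 -0.003  0.035] [-0.0019 -0.0029  0.0022]
[ 0.007 -0.003  0.052] [-0.0018 -0.0044  0.0022]
[ 0.007 -0.003  0.07 ] [-0.0018 -0.0059  0.0022]
[ 0.007 -0.003  0.087] [-0.0017 -0.0074  0.0022]
[ 0.007 -0.003  0.105] [-0.0016 -0.0089  0.0022]
radius 83.2 ang -99.2 Ft cw 9.9 Fr -7.0
```

>>> apply_moves(moves=[[0,0,0,0,0,0,0],[0,0,0,0,0,0,0]])

```text
time_s: 13.7
tool_pos: [493.2, -262.4, 98.3]
tool_rot: [3.132, -0.003, 1.387]
force: [7.6, 0.2, -6.0]
width: 15.0
```

```bash
python3 arc.py 1 2 3 4 5 6
```

```text
t 13.70 pos [ 493.2 -262.4   98.3] rot [ 1.794e+02 -1.000e-01  7.950e+01] j [-28.  18. -21.  51.   0.  72.] F [ 7.6  0.2 -6. ] w 15.0
[ 0.01  -0.003  0.017] [-0.0019 -0.0014  0.0022]
[ 0.01  -0.003  0.035] [-0.002  -0.0029  0.0022]
[ 0.01  -0.003  0.052] [-0.002  -0.0044  0.0022]
[ 0.01  -0.003  0.07 ] [-0.0019 -0.0059  0.0022]
[ 0.01  -0.003  0.087] [-0.0019 -0.0073  0.0022]
[ 0.01  -0.003  0.105] [-0.0018 -0.0088  0.0022]
radius 83.1 ang -97.8 Ft cw 7.5 Fr -1.2
```

>>> apply_moves(moves=[[0,0,0.017,0,-0.0015,0,0],[0,0,0.035,0,-0.003,0,0],[0,0,0.052,0,-0.0045,0,0],[0,0,0.052,0,-0.0045,0,0]])

```text
time_s: 14.2
tool_pos: [492.0, -261.9, 98.3]
tool_rot: [3.127, -0.004, 1.338]
force: [11.8, -0.4, -9.0]
width: 15.1
```

```bash
python3 arc.py 1 3 5
```

```text
t 14.20 pos [ 492.  -261.9   98.3] rot [179.1  -0.2  76.7] j [-28.  18. -21.  50.   0.  75.] F [11.8 -0.4 -9. ] w 15.1
[ 0.015 -0.004  0.017] [-0.0023 -0.0013  0.0022]
[ 0.015 -0.004  0.052] [-0.0024 -0.0043  0.0022]
[ 0.015 -0.004  0.087] [-0.0025 -0.0073  0.0021]
radius 82.8 ang -98.7 Ft cw 11.7 Fr -1.4
```

>>> apply_moves(moves=[[0.01,-0.003,0.017,0,-0.0015,0,0],[0.015,-0.004,0.03,0,-0.003,0,0],[0.015,-0.004,0.04,0,-0.0045,0,0],[0.015,-0.004,0.04,0,-0.006,0,0],[0.015,-0.004,0.04,0,-0.006,0,0],[0.015,-0.004,0.04,0,-0.006,0,0]])

```text
time_s: 14.95
tool_pos: [490.9, -261.4, 98.3]
tool_rot: [3.134, -0.001, 1.302]
force: [14.7, -2.1, -14.0]
width: 14.9
```

```bash
python3 arc.py 1; python3 - <<'E'
from rig import robot
from h import *
s=robot.sense();print(s["wrist_torque"].round(2))
S=robot.capture("side");b=S["pixels"][85:165,235:305,::-1].copy()
b=cv2.resize(b,(490,560),interpolation=2)
a=robot.capture("top")["pixels"][175:255,330:370,::-1].copy();a=cv2.resize(a,(280,560),interpolation=2)
cv2.imwrite("pics/p7.png",np.hstack([b,a]))
E
```

```text
t 14.95 pos [ 490.9 -261.4   98.3] rot [179.6  -0.   74.6] j [-28.  18. -21.  51.   0.  77.] F [ 14.7  -2.1 -14. ] w 14.9
[ 0.007 -0.001  0.017] [-0.0026 -0.0012  0.0023]
radius 82.5 ang -99.5 Ft cw 14.9 Fr -0.3
[-0.34 -2.69  0.23]
```

View pics/p7.png

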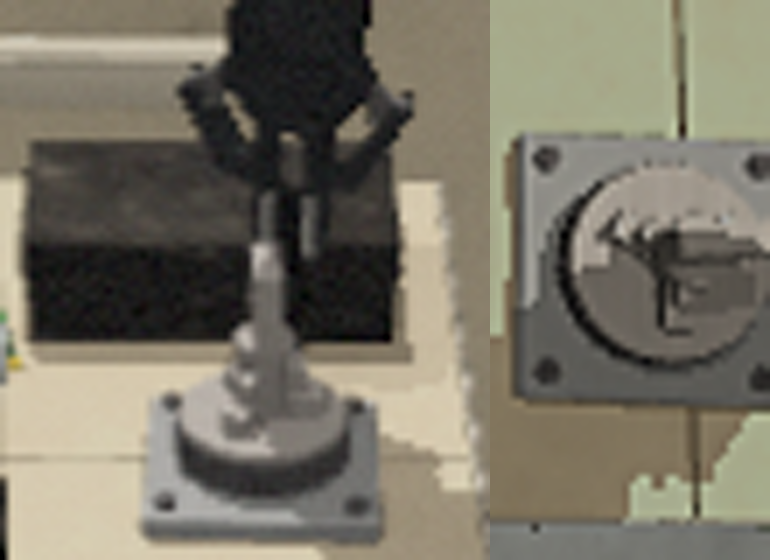

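The picture shows the piece upright on the face, with jaws closed against the shank at side crop (240,370) and (290,395). The push along the arc is 14.9 N and stiff. Releasing and rising, then I'll check handle angle and tightness numerically.

>>> apply_moves(moves=[[0,0,0,0,0,0,15],[0,0,0,0,0,0,40],[0,0,0,0,0,0,55],[0,0,0,0,0,0,55],[0,0,0,0,0,0,55],[0,0,0,0,0,-0.02,55],[0,0,0,0,0,-0.05,55],[0,0,0,0,0,-0.09,55],[0,0,0,0,0,-0.11,55],[0,0,0,0,0,-0.11,55]])

```text
time_s: 16.3
tool_pos: [491.1, -261.9, 210.0]
tool_rot: [3.131, 0.0, 1.302]
force: [-0.4, -0.3, -1.7]
width: 46.8
```

```bash
python3 g.py 504.7 -180.3 205 93.5; python3 - <<'E'
from rig import robot
from h import *
S=robot.capture("side");T=robot.capture("top")
np.set_printoptions(precision=1,suppress=True)
# predicted handle pixels vs sleeve angle (axis 504.2,-179) and image darkness there
for deg in range(-92,-112,-2):
    q=np.radians(deg);x,y=504.3+85*np.cos(q),-179.5+85*np.sin(q)
    v=[]
    for z in (95,105,115,125,132):
        p=proj(S,(x,y,z)).round().astype(int); v.append(int(S["pixels"][p[1],p[0]].max()))
    p2=proj(T,(x,y,120));p3=p2.round().astype(int)
    print(deg,v,p2,[int(T["pixels"][p3[1],p3[0]].max())])
m=T["pixels"][205:255,340:395].max(2); print("top rows225-250"); print(m[18:45:1,5:40:2])
E
```

```text
t 16.30 pos [ 491.1 -261.9  210. ] rot [179.4   0.   74.6] j [-28.  13. -12.  64.   0.  77.] F [-0.4 -0.3 -1.7] w 46.8
[ 0.011  0.002 -0.33 ] [ 0.0822 -0.0086  0.0049]
-92 [181, 25, 26, 27, 39] [390.  210.9] [39]
-94 [135, 26, 19, 25, 40] [390.  211.8] [42]
-96 [62, 16, 21, 31, 37] [390.  212.8] [21]
-98 [21, 25, 41, 40, 51] [389.9 213.7] [43]
-100 [21, 25, 41, 40, 59] [389.8 214.6] [129]
-102 [18, 54, 63, 55, 59] [389.7 215.6] [128]
-104 [28, 60, 66, 65, 62] [389.5 216.5] [124]
-106 [28, 58, 66, 63, 65] [389.3 217.4] [146]
-108 [30, 49, 66, 63, 65] [389.1 218.3] [144]
-110 [30, 55, 68, 66, 62] [388.8 219.2] [144]
top rows225-250
[[ 22  75 110 103 104 109  90 103 106 107 118 141 143 143 164 168 168 168]
 [ 57  18  93 105 105 106 108 105 102 116 124 140 141 143 164 167 168 168]
 [ 96  39  16  90 103 105 105 102  64 110 139 139 138 143 164 167 168 170]
 [ 92  80  38  29  49  75  67  52  55 144 138 140 139 145 162 167 169 168]
 [ 90  93  80  70  48  33  58  76  67 141 138 139 116 146 162 168 169 169]
 [ 91  90  92  96  79  79  78  91  84 139 141  67  71 141 168 169 168 168]
 [ 89  89  9
[... 863 characters left out ...]
168 168 168 168 168 171]
 [126 129 129 129 128 119 177  78 172 168 168 168 168 167 169 167 169 170]
 [127 129 128 129 127 119 177  87 173 169 168 168 170 169 167 167 167 169]
 [129 128 128 129 125 118 177  87 173 168 168 170 170 169 168 167 167 168]
 [129 128 127 129 123 123 176  86 173 169 168 170 170 171 168 167 167 166]
 [130 129 127 130 122 178 175  87 172 170 168 170 170 170 170 167 169 168]
 [129 129 130 129 127 173 174  85 173 170 168 170 170 170 170 168 170 169]
 [128 130 131 128 179 173 175  50 176 172 167 168 172 172 170 171 172 170]
 [126 131 129 129 179 175 177  77 178 175 172 173 176 176 177 179 179 178]
 [101 150 100 149 144 121 142 132 129 141 142 142 144 145 123 114 114 115]]
```

Clear of the handle. As a tightness test I'll grip the lug lightly and pull up gently.

>>> apply_moves(moves=[[0.004,0,-0.11,0.027,-0.003,0,55],[0.008,0,-0.22,0.055,-0.006,0,55],[0.011,0.002,-0.33,0.082,-0.009,0,55],[0.011,0.002,-0.33,0.082,-0.009,0,55],[0.011,0.002,-0.33,0.082,-0.009,0.03,55],[0.011,0.002,-0.33,0.082,-0.009,0.07,55],[0.011,0.002,-0.33,0.082,-0.009,0.095,55],[0.011,0.002,-0.33,0.082,-0.009,0.103,55],[0.011,0.002,-0.33,0.082,-0.009,0.103,55]])

```text
time_s: 17.52
tool_pos: [503.1, -180.1, 104.1]
tool_rot: [-3.137, -0.003, 1.631]
force: [-0.4, 0.5, -0.2]
width: 46.7
```

```bash
python3 g.py 504.7 -180.3 105 93.5; python3 - <<'E'
from rig import robot
from h import *
S=robot.capture("side")
np.set_printoptions(linewidth=200)
# dark post in side view: rows 115-140, columns
m=S["pixels"].max(2)
for r in range(110,136,2): print(r,m[r,258:290])
for deg in (-92,-96,-100,-104):
    q=np.radians(deg);print(deg,proj(S,(504.3+85*np.cos(q),-179.5+85*np.sin(q),125)).round(1),proj(S,(504.3+85*np.cos(q),-179.5+85*np.sin(q),80)).round(1))
E
```

```text
t 17.52 pos [ 503.1 -180.1  104.1] rot [-179.7   -0.2   93.4] j [-20.  16. -22.  52.   0.  67.] F [-0.4  0.5 -0.2] w 46.7
[-0.005 -0.003 -0.001] [-0.0003  0.0016 -0.0009]
110 [31 31 39 48 56 54 56 51 39 30 29 28 27 34 27 24 27 31 31 29 27 30 22 33 60 62 60 62 55 33 31 35]
112 [34 33 34 51 70 74 68 53 38 26 31 29 35 28 30 35 26 29 29 29 29 30 32 26 47 60 67 70 50 36 30 30]
114 [40 31 29 34 61 67 51 33 30 29 35 33 56 62 44 24 25 19 41 54 63 46 19 32 31 57 62 53 43 35 26 33]
116 [57 34 35 35 47 57 51 37 28 27 31 65 69 57 51 20 18 22 42 57 67 67 37 28 32 33 34 31 34 31 29 38]
118 [69 41 31 35 34 30 30 34 28 38 65 66 64 65 44 24 18 17 40 63 66 59 45 36 27 31 37 35 31 28 38 55]
120 [ 39  43  40  32  33  30  34  27  26  29  32  39  64 151 165 163 123  51  26  33  36  37  34  43  33  30  30  24  27  34  33  30]
122 [ 25  25  29  26  28  25  15  41  96  70  37  27  46 106 109 109  92  51  15  30  29  25  43  96  65  37  29  29  29  26  16  21]
124 [ 27  25  25  26  25  21  26  38 102  72  35  21  46  99 126 131 127  82  20  22  35  32  41  99  57  27  29  24  32  15  20  27]
126 [ 29  25  30  24  30  31  35  43 102  75  35  27  58  86 105 106 104  67  35  19  22  27  40  95  61  28  26  22  21  23  26  20]
128 [ 30  22  27  24  33  31  32  38 100  70  32  33  50  88 104 104 106  66  32  19  30  28  48  95  63  27  25  20  31  26  33  25]
130 [ 36  30  31  15  19  29  27  25  39  35  32  32  50  92 106 105 104  61  20  22  23  25  23  30  33  28  33  33  36  34  25  23]
132 [ 21  24  25  32  28  29  29  36  32  29  89 153 161 120 105 104 106 111 129  75  28  19  28  30  19  22  27  32  23  26  25  32]
134 [149 148 148 148 149 150 148 149 152 151 127 127 140 112 104 107 102 111 101 137 143 146 146 148 129 123 122 123 123 120 124 121]
-92 [273.4 113.4] [273.2 123.6]
-96 [274.9 113.5] [274.7 123.7]
-100 [276.5 113.6] [276.2 123.8]
-104 [278.  113.7] [277.6 124. ]
```

>>> apply_moves(moves=[[-0.005,0,0,0,0.0016,0,20],[-0.005,0,0,0,0.0016,0,0],[-0.005,0,0,0,0.0016,0,0],[-0.005,0,0,0,0.0016,0,0],[-0.005,0,0,0,0.0016,0,0]], force=30)

```text
time_s: 18.2
tool_pos: [506.5, -180.5, 106.1]
tool_rot: [3.138, -0.001, 1.631]
force: [0.5, -0.3, 5.9]
width: 13.5
```

>>> apply_moves(moves=[[0,0,0,0.0015,0,0,0],[0,0,0,0.0025,0,0,0],[0,0,0,0.0025,0,0,0]])

```text
time_s: 18.58
tool_pos: [506.5, -179.9, 106.2]
tool_rot: [3.138, 0.003, 1.63]
force: [0.1, -6.9, -0.8]
width: 13.5
```

>>> apply_moves(moves=[[0,0,0,-0.0025,0,0,0],[0,0,0,-0.005,0,0,0],[0,0,0,-0.005,0,0,0]])

```text
time_s: 18.95
tool_pos: [506.5, -181.9, 106.1]
tool_rot: [3.138, -0.004, 1.631]
force: [0.5, 8.2, 3.4]
width: 13.7
```

>>> apply_moves(moves=[[0,0,0,0.001,0,-0.001,0],[0,0,0,0.001,0,-0.002,0],[0,0,0,0.001,0,-0.002,0]])

```text
time_s: 19.32
tool_pos: [506.3, -180.9, 106.8]
tool_rot: [3.139, -0.004, 1.632]
force: [4.6, -2.5, -12.3]
width: 13.4
```

>>> apply_moves(moves=[[0,0,0.03,0,0,0,0],[0,0,0.06,0,0,0,0],[0,0,0.06,0,0,0,0]])

```text
time_s: 19.7
tool_pos: [506.2, -180.9, 106.7]
tool_rot: [3.139, -0.004, 1.571]
force: [3.4, -1.2, -6.3]
width: 13.5
```

```bash
python3 g.py; python3 -c "
from rig import robot
print(robot.sense()['wrist_torque'])"
```

```text
t 19.70 pos [ 506.2 -180.9  106.7] rot [179.8  -0.2  90. ] j [-20.  16. -22.  52.   0.  70.] F [ 3.4 -1.2 -6.3] w 13.5
[-0.44591492 -0.70525031 -0.03037234]
```

Held against a 12 N upward pull with only 0.6 mm movement, so it is clamped. The 3.4° twist met little torque, so I'll press the handle once more for certainty.

>>> apply_moves(moves=[[0,0,0,0,0,0.0005,20],[0,0,0,0,0,0,50],[0,0,0,0,0,0,55],[0,0,0,0,0,0,55],[0,0,0,0,0,-0.04,55],[0,0,0,0,0,-0.08,55],[0,0,0,0,0,-0.103,55],[0,0,0,0,0,-0.103,55]])

```text
time_s: 20.7
tool_pos: [507.3, -181.8, 211.6]
tool_rot: [3.135, -0.002, 1.571]
force: [0.8, 0.2, -0.7]
width: 47.0
```

```bash
python3 g.py 492 -262.5 205 76 492 -262.5 98 76
```

```text
t 20.70 pos [ 507.3 -181.8  211.6] rot [ 1.796e+02 -1.000e-01  9.000e+01] j [-20.  12. -14.  65.   0.  70.] F [ 0.8  0.2 -0.7] w 47.0
[ 0.006 -0.003  0.245] [-0.0807 -0.0153  0.0063]
[ 0.006 -0.003  0.245] [-0.081  -0.016   0.1133]
```

>>> apply_moves(moves=[[0.006,-0.003,0.12,-0.04,-0.008,0.003,55],[0.006,-0.003,0.245,-0.081,-0.015,0.006,55],[0.006,-0.003,0.245,-0.081,-0.016,0.006,55],[0.006,-0.003,0.245,-0.081,-0.016,0.05,55],[0.006,-0.003,0.245,-0.081,-0.016,0.09,55],[0.006,-0.003,0.245,-0.081,-0.016,0.113,55],[0.006,-0.003,0.245,-0.081,-0.016,0.113,55],[0.006,-0.003,0.245,-0.081,-0.016,0.113,20],[0.006,-0.003,0.245,-0.081,-0.016,0.113,0],[0.006,-0.003,0.245,-0.081,-0.016,0.113,0],[0.006,-0.003,0.245,-0.081,-0.016,0.113,0],[0.006,-0.003,0.245,-0.081,-0.016,0.113,0]], force=60)

```text
time_s: 22.2
tool_pos: [495.2, -263.6, 100.1]
tool_rot: [3.135, 0.0, 1.326]
force: [7.3, -1.8, -5.9]
width: 14.7
```

```bash
sed -i 's/504.5,-180./506.3,-180.5/' arc.py; python3 arc.py 2 4 6
```

```text
t 22.20 pos [ 495.2 -263.6  100.1] rot [179.6   0.   76. ] j [-28.  19. -20.  51.   0.  76.] F [ 7.3 -1.8 -5.9] w 14.7
[0.006 0.    0.035] [-0.0014 -0.0029  0.004 ]
[0.006 0.    0.07 ] [-0.0016 -0.0058  0.004 ]
[0.006 0.    0.105] [-0.0017 -0.0088  0.004 ]
radius 83.9 ang -97.6 Ft cw 7.5 Fr 0.8
```

>>> apply_moves(moves=[[0.006,0,0.02,0,-0.002,0,0],[0.006,0,0.035,0,-0.004,0,0],[0.006,0,0.05,0,-0.006,0,0],[0.006,0,0.05,0,-0.007,0,0],[0.006,0,0.05,0,-0.007,0,0],[0.006,0,0.05,0,-0.007,0,0]])

```text
time_s: 22.95
tool_pos: [491.8, -263.1, 100.2]
tool_rot: [3.135, 0.001, 1.277]
force: [12.3, -3.9, -19.3]
width: 14.4
```

```bash
python3 arc.py 1
```

```text
t 22.95 pos [ 491.8 -263.1  100.2] rot [179.6   0.   73.2] j [-28.  18. -20.  51.   0.  79.] F [ 12.3  -3.9 -19.3] w 14.4
[0.006 0.    0.017] [-0.0013 -0.0014  0.0042]
radius 83.8 ang -99.9 Ft cw 12.7 Fr 1.8
```

>>> apply_moves(moves=[[0.006,0,0.01,0,-0.005,0.003,0],[0.006,0,0.02,0,-0.007,0.003,0],[0.006,0,0.02,0,-0.007,0.003,0],[0.006,0,0.02,0,-0.007,0.003,0]])

```text
time_s: 23.45
tool_pos: [490.9, -263.0, 100.0]
tool_rot: [3.13, 0.001, 1.259]
force: [12.5, -2.4, -4.8]
width: 14.1
```

```bash
python3 arc.py 1
```

```text
t 23.45 pos [ 490.9 -263.   100. ] rot [179.3   0.   72.1] j [-28.  18. -21.  51.   0.  80.] F [12.5 -2.4 -4.8] w 14.1
[0.012 0.001 0.017] [-0.0013 -0.0014  0.004 ]
radius 83.9 ang -100.5 Ft cw 12.7 Fr 0.0
```

The same stiff stop again, at over 12 N along the arc. Letting go and backing off.

>>> apply_moves(moves=[[0,0,0,0,-0.003,0,15],[0,0,0,0,-0.001,0,40],[0,0,0,0,0,0,55],[0,0,0,0,0,0,55],[0,0,0,0,0,0,55],[0,0,0,0,0,-0.03,55],[0,0,0,0,0,-0.07,55],[0,0,0,0,0,-0.11,55],[0,0,0,0,0,-0.14,55],[0,0,0,0,0,-0.14,55]])

```text
time_s: 24.7
tool_pos: [490.8, -263.2, 242.9]
tool_rot: [3.125, 0.002, 1.259]
force: [-0.5, 0.1, 0.1]
width: 47.1
```

```bash
python3 g.py 480 80 260 100
```

```text
t 24.70 pos [ 490.8 -263.2  242.9] rot [1.79e+02 1.00e-01 7.21e+01] j [-28.  12.  -9.  68.   0.  80.] F [-0.5  0.1  0.1] w 47.1
[ 0.016  0.006 -0.487] [ 0.3232 -0.1154 -0.0195]
```

Moving away from the chuck so both cameras see it unobstructed.

>>> apply_moves(moves=[[0,0,-0.05,0.032,-0.012,-0.01,55],[0,0,-0.1,0.07,-0.025,-0.02,55],[0,0,-0.16,0.11,-0.04,-0.02,55],[0,0,-0.22,0.15,-0.054,-0.02,55],[0,0,-0.29,0.19,-0.068,-0.02,55],[0,0,-0.36,0.24,-0.086,-0.02,55],[0,0,-0.42,0.28,-0.1,-0.02,55],[0,0,-0.487,0.323,-0.115,-0.02,55],[0,0,-0.487,0.323,-0.115,-0.02,55],[0,0,-0.487,0.323,-0.115,-0.02,55]])

```text
time_s: 25.95
tool_pos: [479.7, 79.3, 259.6]
tool_rot: [3.129, 0.01, 1.746]
force: [-0.2, -0.1, -0.1]
width: 46.8
```

```bash
python3 - <<'E'
from rig import robot
from h import *
np.set_printoptions(precision=1,suppress=True,linewidth=220)
T=robot.capture("top");S=robot.capture("side");t=T["pixels"].astype(int)
# post: black, low-saturation pixels near chuck, not on the block
m=(t.max(2)<60).astype(np.uint8);m[:, 392:]=0;m[:,:368]=0;m[:195]=0;m[:,:]*=1;m[245:]=0
n,l,st,ce=cv2.connectedComponentsWithStats(m)
for i in range(1,n):
    if st[i,4]>5: print("dark",st[i],ce[i],plane(T,(st[i,0]+st[i,2]-3.5,ce[i][1]),135))
print(t.max(2)[204:232,366:398:1])
b=t.max(2)
ms=S["pixels"].max(2)
for r in range(108,122,2): print(r,ms[r,262:288])
from cv2 import imread
o=imread("pics/top0.png");d=np.abs(o[:,:,::-1].astype(int)-t).max(2);print("anvil change",d[218:236,232:250].mean())
E
```

```text
dark [378 210  14   7  59] [384.9 213.1] [ 492.7 -254.   135. ]
[[168 149 145 145 147 148 135 175 177 175 175 178 178 179 178 177 176 176 175 176 177 181 150 128 131 133 134 135 142 108   0   8]
 [169 161 145 144 145 148 140 175 177 175 177 179 178 179 178 178 176 176 176 175 176 180 149 129 131 132 133 135 143 108   0  10]
 [167 170 152 152 146 147 159 177 177 177 178 179 179 179 178 178 177 176 176 174 175 178 156 134 130 133 133 136 145 110   0  11]
 [171 171 173 177 155 146 155 176 176 175 175 178 178 178 176 176 178 176 176 174 175 178 185 154 131 135 136 136 144 111   1   2]
 [170 171 172 175 155 147 157 175 175 174 175 176 177 177 176 176 178 178 177 176 177 181 186 155 125 130 136 138 144 112  23   7]
 [174 173 174 176 163 147 156 176 176 176 176 176 177 177 177 177 179 180 182 185 183 182 184 139  67  81 119 138 145 111  16  10]
 [170 170 169 168 162 148 158 176 177 176 179 179 179 178 178 180 184 182 184 186 164 118  49   0  19  21  54 116 145 113  20   6]
 [ 98 108 107 116 144 146 155 170 178 178 182 182 184 179 179 182 186 161 115  45   0   0   0  31  42  38  22  84 135 1
[... 2603 characters left out ...]
127 130 131 132 138 113  21]]
108 [56 55 59 45 32 33 34 32 50 57 58 43 33 28 25 28 37 36 34 56 62 65 65 61 65 62]
110 [55 56 58 54 37 29 26 33 39 45 50 32 32 27 27 28 22 33 46 62 60 62 59 62 58 62]
112 [69 74 72 70 53 27 36 30 36 36 39 36 30 33 29 29 35 53 64 65 64 66 67 70 68 68]
114 [72 65 68 68 70 51 35 32 32 33 31 31 30 30 27 39 54 63 71 64 69 66 68 68 74 83]
116 [69 69 69 73 75 78 78 67 68 58 38 28 29 32 27 38 65 61 63 64 62 61 65 66 65 66]
118 [ 72  77  75  75  73  71  72  67  65  66  34  25  32  71 100  77  67  65  66  71  68  65  66  68  71  76]
120 [ 32  47  54  45  35  36  33  38  40 164 110  29  28  75 100  67  33  39  42  33  34  32  32  36  31  34]
anvil change 30.54320987654321
```

```bash
python3 - <<'E'
from rig import robot
from h import *
np.set_printoptions(precision=1,suppress=True,linewidth=220)
T=robot.capture("top");S=robot.capture("side")
c=np.array([504.2,-178.8])
for c in ([504.2,-178.8],[506.3,-180.5]):
  for p,z in(((378.2,186.7),135),((390.2,211.7),135)):
    h=plane(T,p,z)[:2]-c;print(h+c,np.linalg.norm(h),np.degrees(np.arctan2(h[1],h[0])))
o=cv2.imread("pics/side0.png")[:,:,::-1].astype(int)
d=np.abs(o-S["pixels"]).max(2);print("side anvil",d[193:222,284:299].mean(),"row max",d[193:222,284:299].mean(1))
# lug top in both views
t=T["pixels"].astype(int);print(t.max(2)[200:222,346:372])
s=S["pixels"].astype(int).max(2);print(s[117:140,266:284])
print(proj(T,(506.3,-180.5,136)),proj(S,(506.3,-180.5,136)))
E
```

```text
[ 574.9 -226.4] 85.19767020744177 -33.960424862176
[ 497.1 -259.4] 80.92455015237498 -95.06821646668445
[ 574.9 -226.4] 82.50656652607125 -33.79589963076485
[ 497.1 -259.4] 79.44835407734087 -96.68527324332865
side anvil 20.501149425287355 row max [35.9 37.7 34.1 33.7 32.8 28.3 14.7  4.2  3.3  3.1  4.3  5.1  7.7  3.6  5.7 16.7 22.8 30.2 33.4 33.2 32.1 32.7 33.6 33.5 23.5 11.4  7.5 11.9 17.7]
[[108 109 108 108 106  93 172 174 172 169 168 169 170 166 167 167 157 149 144 149 157 107  84 115 150 152]
 [108 109 111 110 107  94 131 174 172 170 167 168 169 165 165 170 171 165 150 145 148 154 155 153 151 151]
 [110 110 111 111 110 105 119 176 172 169 167 169 169 165 164 167 169 173 167 147 146 146 148 147 147 149]
 [111 111 112 111 111 111 124 176 173 170 168 169 169 166 166 168 168 172 169 168 152 145 145 146 147 148]
 [112 112 111 110 110 111 103 179 174 171 169 170 162 158 157 168 169 173 164 169 168 150 145 146 147 148]
 [112 112 111 110 110 109  90 167 179 173 159 170 144 136 135 168 157 172 152 162 169 162 145 144 145 148]
 [110 110 108 109 109 109  94  89 181 173 103 153 178 175 174 1
[... 2703 characters left out ...]
27  27  34 101 150 126 106 109 107  85  64  38  31  25  29  24  19  28]
 [ 32  30 122 174 169 128 105 107 105 104 155 100  35  28  23  18  20  19]
 [ 53  50 119 179 186 136 104 105 104 108 150  94  26  24  25  33  23  26]
 [149 149 133 136 173 132 108 106 109 109 105 136 146 146 146 147 146 146]
 [152 152 130 105 118 111 103 103 104 100  94 143 153 151 152 155 153 150]
 [156 158 137  97  87  97  99  98  94  89 118 166 176 158 152 153 154 152]
 [192 165 140 101  87  92  99  99  93  87 111 138 177 189 202 209 209 207]
 [181 124 142 137 119 103  97  98  94  84  98 110 132 185 197 210 212 212]
 [169 114 118 154 185 132  94  99  96  83  95 100 119 174 190 203 211 212]]
[364.3 208.5] [272.6 121.3]
```

```bash
python3 g.py 182 571.5 260 162.4
```

```text
t 26.15 pos [480.2  78.6 260.2] rot [179.2   0.5  99.9] j [ 10.   4. -16.  69.  -1.  90.] F [ 0.6  0.2 -0.6] w 47.0
[ 0.007  0.016 -1.091] [ 0.5368 -0.209  -0.0076]
```

>>> apply_moves(moves=[[0,0,-0.06,0.03,-0.012,-0.01,55],[0,0,-0.15,0.08,-0.031,-0.01,55],[0,0,-0.26,0.13,-0.05,-0.01,55],[0,0,-0.37,0.18,-0.07,-0.01,55],[0,0,-0.48,0.23,-0.09,-0.01,55],[0,0,-0.58,0.285,-0.111,-0.01,55],[0,0,-0.69,0.34,-0.132,-0.01,55],[0,0,-0.8,0.395,-0.154,-0.01,55],[0,0,-0.9,0.44,-0.171,-0.01,55],[0,0,-1.0,0.49,-0.19,-0.01,55],[0,0,-1.09,0.537,-0.209,-0.01,55],[0,0,-1.09,0.537,-0.209,-0.01,55]])

```text
time_s: 27.65
tool_pos: [180.8, 573.6, 261.4]
tool_rot: [-3.139, 0.016, 2.836]
force: [0.2, 0.0, 0.2]
width: 47.1
```

```bash
python3 - <<'E'
from rig import robot
from h import *
np.set_printoptions(precision=1,suppress=True,linewidth=220)
T=robot.capture("top");S=robot.capture("side")
for n,c,(x0,x1,y0,y1) in(("side",S,(284,299,193,222)),("top",T,(232,250,218,236))):
    o=cv2.imread(f"pics/{n}0.png")[:,:,::-1].astype(int);d=np.abs(o-c["pixels"]).max(2);print(n,"anvil diff",d[y0:y1,x0:x1].mean())
s=S["pixels"].astype(int).max(2);print(s[112:146,264:284])
print(proj(S,(506,-180,136)),proj(S,(506,-180,84)),proj(S,(506,-180,44)),robot.sense()["tool_pos"],robot.sense()["force"])
E
```

```text
side anvil diff 3.2091954022988505
top anvil diff 0.7283950617283951
[[ 69  67  66  66  63  60  65  60  54  41  37  41  38  53  55  59  58  64  60  67]
 [ 70  71  65  62  57  58  62  59  44  16  24  23  35  55  63  60  64  62  64  66]
 [ 69  72  63  62  54  55  56  56  46  27  16   9  34  53  64  65  65  64  65  67]
 [ 64  62  64  67  62  60  62  57  40  28  16  20  35  55  57  60  58  58  57  60]
 [ 72  72  70  75  74  70  66  62  46  17  19  23  36  60  67  63  66  64  65  66]
 [ 77  69  68  72  82  75  67  63  45  26  23  11  39  63  65  65  64  69  65  65]
 [ 70  72  69  72  73  66  64  68  44  25  26  19  36  58  67  65  65  65  63  66]
 [ 61  58  57  54  64  60  62 115 119 108  78  37  36  56  57  53  56  56  58  58]
 [ 50  42  38  35  34  35  37 162 179 180 156  81  27  31  28  35  39  35  28  35]
 [ 49  47  38  38  28  22  16 166 183 184 159  86  18  28  30  34  27  29  29  33]
 [ 34  31  26  28  25  22  22 150 179 183 183 108  23  31  26  34  30  28  23  24]
 [ 18  20  29  19  27  28  24 145 180 183 186 111  16  22  25  30  29  33  32  27]
 [ 21  22  25  25  23  23  23 131 1
[... 1170 characters left out ...]
92  82  97 106 130 184 194 206 210 209]
 [185 183 165 113 114 149 181 127  94  93  91  83  93  98 120 170 187 200 208 208]
 [180 181 180 130 101 109 120  91  95  96  94  76  92  98 101 166 181 173 192 205]
 [178 179 180 174 128 102 100 105  98  97  94  76  97 111 117 153 160 169 182 196]
 [180 180 179 178 150 113  97  95  96  94  89  76  91 100 105 110 112 154 180 184]
 [180 179 169 182 180 135 111  95  89  94  89  82  92  97  99 103 102 140 176 184]
 [182 181 152 133 152 176 123  83  97  98  96  96  92 102 100 105 103 106 170 181]
 [176 179 150 112 107 117  96  89  86 113 121 121 120 123 123 122 163 175 177 181]]
[272.7 121.4] [272.4 133.6] [272.2 142.6] [182.4 571.2 261.9] [ 0.1 -1.1 -0.2]
```

```bash
python3 -c "
from rig import robot
print(robot.close_job(), robot.sense()['time_s'])"
```

```text
the job is handed in; nothing more can be done
the job is handed in; nothing more can be done
```

The lug piece (pull_eye) is standing shank down on the chuck face, clamped by the jaws. The job is handed in at about 28 s of the 64 s allowed. I turned the handle clockwise until it went stiff and pressed it twice, to about 15 N and then about 13 N along the arc. I then let go and moved the arm clear.

**Checks that agreed**
- **Piece upright:** in both cameras the lug top is within about 3 mm of where an upright piece should be. In the side view the jaws sit right against the shank.
- **Clamp holds:** between the two presses, an upward pull of about 12 N moved it only 0.6 mm. I did not repeat this after the second press.
- **Disc-headed piece:** the before and after pictures match, so it has not moved.

**Checks that disagreed or were weak**
- **Sleeve angle:** the handle turned only about 1.07–1.16 rad before it stopped, against the 1.25 expected. The stop came at the same place both times, so I took it as the jaws gripping. The sleeve may have started slightly closed, or my angle measurement may be off.
- **Twist:** before the second press, the lug turned about 3.4° with little measured torque. I put this down to the smooth jaws and the light test grip.
- **Sideways:** at the lug, the piece gave about 1 mm under 7–8 N. I did not establish whether that was the gripper or the clamp.

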